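# Close the waffle maker and set its timer

## Task

Get the waffle maker ready to preheat: lift the wooden turner off its lower half and lay it flat on the chopping board, then swing the lid shut and press it down until the two halves meet edge to edge all round. Then slide the latch fully across over the lid's lip, and last turn the timer dial clockwise, click by click, to the third dot after the off bar. Leave the other things on the counter where they are.

Things in the scene. Friction and masses are not known exactly. Their poses are not given: they have to be found in the camera images.
- lower_centre (a point): Centre of the rim plane of the waffle maker's lower half, 55 mm above the counter (the machine is fixed). x: front to hinge; y: away from the timer deck; z up. The black lower half is 170 mm along x, 190 mm along y, its steel rim 12 mm wide round a hollow 12 mm deep. The timer deck, as high as the rim, fills y -95 to -185 mm.
- lid_hinge (a point): Middle of the lid's hinge line when the lid is fully seated: rear edge of the lower half at rim height, 85 mm along x from lower_centre; same axes. The hinge line runs along y. While the lid floats, the true hinge line is higher by joint float.
- lid (a joint): Lid angle (rad): 0 = level (shut), grows as it opens, about 1.5 = upright. Stiff hinge: the lid stays at any angle; about 4 N near its front edge moves it. The lid is a steel shell reaching 170 mm from the hinge, 190 mm wide, 40 mm thick; the hinge line is the rear edge of its underside.
- float (a joint): Height (m) of the lid's hinge above its seated height; the hinge slides in upright slots: 0 = fully down, at most 0.014. It starts up and stays by friction, so the shut lid stands level but proud of the lower half; a press of about 6 to 12 N on the middle of the shut lid seats it.
- lid_top (a point): Centre of the lid's outer face (upper when shut); moves with the lid. x towards the hinge, y as the machine's, z outwards. At the lid's front edge a black handle 70 mm wide sticks out 35 mm, its middle 20 mm to +y; a steel lip sticks out 20 mm at the bottom, 45 to 70 mm to -y.
- latch_tab (a point): Top centre of the latch's upright tab, 12 mm along x, 20 mm along y, its top 38 mm above the rim plane. It stands on a ledge in front of the lower half (top 4 mm below the rim plane, 41 mm deep). At its foot a hook 20 mm wide, 9 to 17 mm above the rim plane, reaches 26 mm behind and 12 mm in front of the tab's middle. Axes as lower_centre.
- latch (a joint): Travel (m) of the latch along the machine's +y: 0 = open (start), 0.028 = fully across, hooked over the lid's lip. It stays where it is left; a sideways push of 2 to 3 N on the tab moves it.
- dial_grip (a point): On the timer dial's upright axis, half-way up its grip bar, 24 mm above the deck (which is level with the rim). The bar is 44 mm long, 12 mm wide, 12 to 36 mm above the deck, on a round disc 48 mm across. The point's -x axis runs along the bar to the pointer (white line).
- dial (a joint): Angle (rad) of the dial, growing clockwise seen from above: 0 = pointer at the off bar (towards the machine's front), a click and a dot every 0.524 (30 degrees): first 0.524, second 1.047, third 1.571, up to 3.14. Let go, it settles in the nearest click; it takes about 0.06 N m to turn.
- turner_grip (a point): Middle of the wooden turner, half-way up its 14 mm thick handle. x runs to the blade: handle 20 mm wide, from 120 mm behind to 30 mm ahead of this point; blade 56 mm wide, 7 mm thick, from 30 to 120 mm ahead. Flat underside 7 mm below. It starts across the lower half's rim, handle out at the front. About 60 g.
- board_top (a point): Centre of the top face of the fixed chopping board, 18 mm above the counter, 240 mm along its x and 360 mm along its y, z up. The small bowl stands at its +x, -y corner.
- turner: The same wooden turner; origin on its underside below turner_grip, same axes.
- ramekin: Bystander, to be left alone: a small white bowl standing on the board; origin at the centre of its underside.
- shaker: Bystander, to be left alone: the wooden salt shaker, 74 mm tall; origin at the centre of its underside.
- mug: Bystander, to be left alone: the blue mug, 90 mm tall; origin at the centre of its underside.
- jam: Bystander, to be left alone: the amber jar with a steel cap, 95 mm tall; origin at the centre of its underside.
- milk: Bystander, to be left alone: the milk carton, 205 mm tall; origin at the centre of its underside.
Not all that is in view belongs to the job. Leave any black look-alike of the turner alone.

How it is judged:
By the outcome, as a careful person would: the job done as asked, in the order asked, and still so for the second after the job is handed in, with the robot touching nothing.
It also fails if it takes over 72 s, if anything falls off the work surface, if the arm or the gripper's body presses on something with over 40 N, if the wrist force passes 120 N, or if a joint passes its speed limit or range.

## Robot

A 6-joint arm with a two-finger parallel gripper is mounted at the origin on the work surface. World frame = base frame: x ahead of the robot, y to its left, z up, the work surface at z = 0. Lengths are in m, angles in rad, forces in N, time in s.
With the tool pointing down it reaches from about 0.25 to 0.775 m from the base axis. Payload 4 kg.
Tool frame: the origin (TCP) lies on the centre line of the jaws, within the pads' length; the fingertips stand 14 mm ahead of it and the grasp point (between the pads) lies 5 mm behind it (robot.tcp_to_tips is the distance from the TCP to the fingertips, in m); z points along the fingers, y is the line along which they close (so a half turn about z gives the same grasp; the last joint's range is limited). The gripper opens to 94 mm and grips with 3 to 60 N. Pads are 16 mm wide; open, the fingers measure 119 mm over their backs; the gripper's body (75 mm by 177 mm) begins 78 mm behind the grasp point.
Start: joints at [-1.321, 0.087, 1.371, -0, 1.684, -0.103], TCP at [0.19, -0.516, 0.22] pointing down, gripper open.
Joint ranges: [-3.1, 3.1], [-0.76, 2.03], [0.27, 2.55], [-1.08, 4.22], [0.17, 2.65], [-2.57, 2.57]. Speed limits (rad/s): [2.79, 2.79, 3.14, 3.14, 3.14, 3.14].

## Interface

Orientations are given as [roll, pitch, yaw] about the fixed x, y, z axes, in that order (R = Rz(yaw) Ry(pitch) Rx(roll)).
In Python, from bench import robot gives the robot as it stands.
- The arm moves only by the tool carry_out, never from a script. Its argument "increments" is a list of rows, each a list of 3 entries, a list of its own where there are three numbers: the closure in counts, from 0 (fully open) to 255 (shut), then the shift along the tool's x, y, z in mm, then the turn about the tool's z in degrees. In form: [[fingers, [dx, dy, dz], twist], ...]. A call has 1 to 8 rows; each row shifts and turns the commanded pose from where the row before left it, along the tool's axes as they then stand; what a row does not reach is not made up. A row lasts 1/10 s, in which the tool goes at most 50 mm and 8.59 degrees, less where a joint would pass 70% of its speed; a pose out of reach is approached as far as the arm can. A call with a gripper value outside its range is refused whole. The fingers move at their own pace and stop on an object; the grip force is fixed at half the most. Time passes only in rows, so rows that do not move let the fingers close. It gives the time, the measured TCP pose, the force, the opening and the grip force at its end, in the units of the state.
- robot.get_obs(): the state, without advancing time (a new reading comes with each control period).
- robot.snapshot(name): name is "side" or "top" or "wrist"; returns the picture (384x512x3 uint8, blue, green, red); there is no depth.
- robot.get_calibration(name): a dict with "vfov" (degrees; the focal length in pixels is half the picture's height over the tangent of half this angle, whatever the lens; pixels are square), "cx", "cy" (the principal point, pixels), "T" (4x4, takes a point from camera to world coordinates). Camera axes: x right, y down, z forward; pixel columns grow to the right and rows downward; lengths in m; the calibration is good to about 2 mm. A picture is of the moment at which its call begins: read the wrist's pose just before it. get_calibration takes no time and is no camera call; for the wrist camera it gives the pose at the moment of the call.
- robot.close_job(): hands the job in; it is judged then, once.
The state is a dict: "time": time; "joint_positions": joint angles; "qvel": joint speeds; "joint_torque": joint torques, N m; "tool_pos": TCP position; "ee_rot": TCP orientation; "wrist_force": force on the tool from outside, world axes, zero at the start; "wrist_torque": the same for the moment, N m; "width": finger opening in m; "finger_force": force on a finger pad.
Only numpy, scipy, OpenCV 4.12 (cv2) and the standard library are available. Lean on these libraries where they do the work, as an engineer would, in place of code of your own. Each camera call takes 0.05 s, during which the arm holds its last target. There are 200 camera calls.

## Working session

There is one attempt and no reset: what is moved stays moved. The work goes in short steps, Python scripts to look and compute and a tool call to move; the robot and the scene stay as the last step left them, time stands still between calls to the robot, and variables do not carry over. Pictures are saved under pics/ and viewed, at most 10 in all, crops included, and the job is handed in when it is done.

Besides the shell and the picture viewer there is one more tool, called after "Request:" as name([rows], argument=value, ...), one row to a line, values as JSON. carry_out: Moves the arm, as the interface text tells. Its arguments: {"type":"object","properties":{"increments":{"type":"array","items":{"type":"array"}}},"required":["increments"]}

```bash
ls; mkdir -p pics; python3 - <<'E'
from bench import robot
import cv2,numpy as np
for n in ["top","side"]:
    cv2.imwrite(f"pics/{n}0.png",cv2.resize(robot.snapshot(n),(800,600),interpolation=cv2.INTER_CUBIC))
    c=robot.get_calibration(n);print(n,c["vfov"],c["cx"],c["cy"],np.round(c["T"],3).tolist(),{k for k in c})
o=robot.get_obs();print(o["tool_pos"],o["ee_rot"],o["time"],o["width"])
E
```

```text
pics
top 42.14627564758292 257.9451155752855 185.4502133928516 [[0.028, -0.998, 0.065, 0.416], [-1.0, -0.028, -0.002, -0.052], [0.004, -0.065, -0.998, 1.502], [0.0, 0.0, 0.0, 1.0]] {'cy', 'cx', 'vfov', 'T'}
side 43.11583150413031 256.92394758937303 193.51622756715494 [[0.985, -0.117, 0.124, 0.313], [-0.17, -0.653, 0.738, -1.242], [-0.005, -0.748, -0.663, 1.116], [0.0, 0.0, 0.0, 1.0]] {'cy', 'cx', 'vfov', 'T'}
[ 0.18992577 -0.51570079  0.2184208 ] [-3.13964172e+00 -2.07608555e-04  3.52767710e-01] 0.1 0.09432603832893197
```

View pics/top0.png

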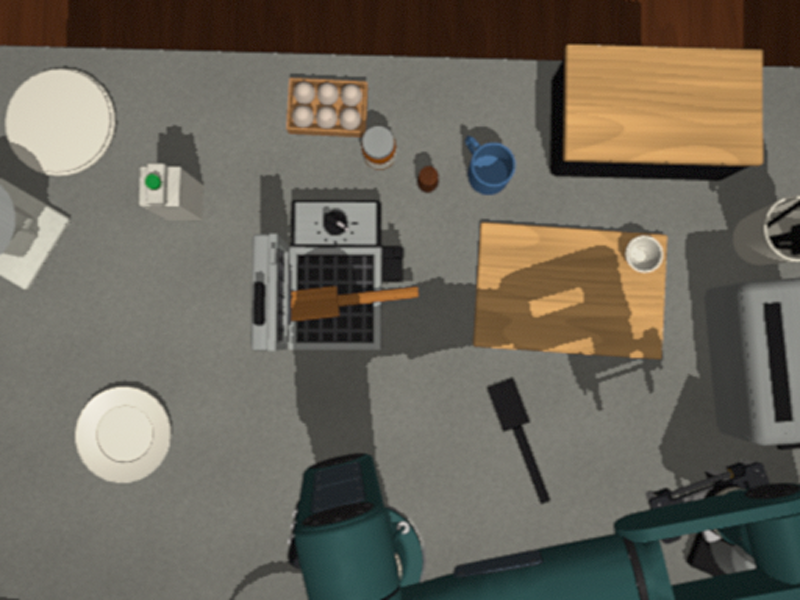

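View pics/side0.png

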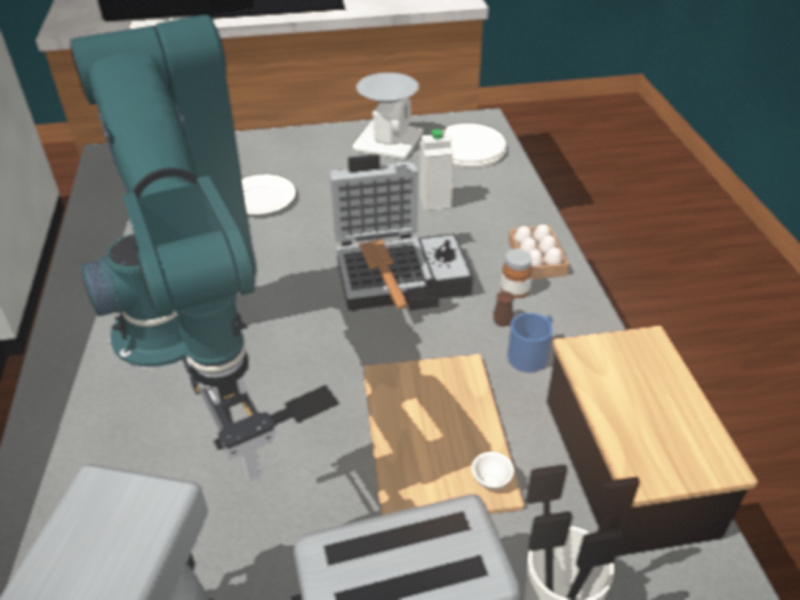

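The machine sits at about (335,290) in the top view, its front facing right (-y), with the timer deck at the top. Candidates for the turner are the wooden one across the lower half at (355,297), the black look-alike at (520,440) and the black utensils in the crock at (790,230). I choose the wooden one. Next I take rough positions.

```bash
cat > h.py <<'E'
from bench import robot
import cv2, numpy as np
def cal(n):
    c=robot.get_calibration(n); return 192/np.tan(np.radians(c["vfov"])/2),c["cx"],c["cy"],np.array(c["T"])
def ray(c,p,z):
    "pixels -> points on plane at height z"
    f,cx,cy,T=c; p=np.atleast_2d(np.array(p,float))
    d=np.c_[(p[:,0]-cx)/f,(p[:,1]-cy)/f,np.ones(len(p))]@T[:3,:3].T
    return T[:3,3]+d*((z-T[2,3])/d[:,2])[:,None]
def proj(c,P):
    f,cx,cy,T=c; q=(np.atleast_2d(P)-T[:3,3])@T[:3,:3]
    return np.c_[f*q[:,0]/q[:,2]+cx,f*q[:,1]/q[:,2]+cy]
E
python3 - <<'E'
from h import *
im=robot.snapshot("top");c=cal("top");s=.64
hsv=cv2.cvtColor(im,cv2.COLOR_BGR2HSV)
m=cv2.inRange(hsv,(5,120,60),(22,255,255)); roi=np.zeros_like(m); roi[170:215,180:275]=255; m&=roi
ct=max(cv2.findContours(m,0,2)[0],key=cv2.contourArea)
r=cv2.minAreaRect(ct);print("turner box",np.round(ray(c,cv2.boxPoints(r),.062),3).tolist(),m.sum()/255)
ys,xs=np.nonzero(m);W=ray(c,np.c_[xs,ys],.065)
for y0 in np.arange(-.1,.2,.02):
    k=abs(W[:,1]-y0)<.006
    if k.sum(): print(round(y0,2),k.sum(),W[k,0].min().round(3),W[k,0].max().round(3))
print(W[:,1].min(),W[:,1].max())
pts={"deck":[(292,202),(379,202),(380,247),(293,247),(380,348),(290,348)]}
print(np.round(ray(c,np.array(pts["deck"])*s,.055),3).tolist())
print("tab",ray(c,np.array([(393,265)])*s,.08).round(3))
print("dial",ray(c,np.array([(336,223)])*s,.08).round(3))
print("board",ray(c,np.array([(481,222),(667,234),(662,358),(475,347)])*s,.018).round(3).tolist())
E
```

```text
turner box [[0.502, 0.157, 0.062], [0.535, -0.078, 0.062], [0.478, -0.086, 0.062], [0.446, 0.148, 0.062]] 965.0
-0.08 22 0.496 0.517
-0.06 27 0.496 0.514
-0.04 28 0.492 0.51
-0.02 28 0.489 0.507
0.0 32 0.486 0.506
0.02 36 0.482 0.506
0.04 32 0.482 0.499
0.06 39 0.461 0.496
0.08 84 0.457 0.513
0.1 85 0.454 0.509
0.12 84 0.45 0.506
0.14 82 0.447 0.502
-0.08121314285339526 0.1527194460494919
[[0.669, 0.158, 0.055], [0.673, -0.005, 0.055], [0.589, -0.01, 0.055], [0.584, 0.153, 0.055], [0.4, -0.015, 0.055], [0.396, 0.151, 0.055]]
tab [[ 0.553 -0.035  0.08 ]]
dial [[0.628 0.072 0.08 ]]
board [[0.647, -0.201, 0.018], [0.634, -0.559, 0.018], [0.396, -0.551, 0.018], [0.407, -0.195, 0.018]]
```

Request:
carry_out([
  [0,[0,0,-10],-8.5],
  [0,[0,0,-10],-8.5],
  [0,[0,0,-10],-8.5],
  [0,[0,0,-10],-8.5],
  [0,[0,0,-10],-8.5],
  [0,[0,0,-10],-8.5],
  [0,[0,0,-10],-8.5],
  [0,[0,0,-10],-8.5],
])

```text
time: 0.95
tool_pos: [0.19, -0.516, 0.2994]
ee_rot: [-3.141, -0.001, 1.546]
wrist_force: [1.0, 0.2, 0.5]
width: 0.0938
finger_force: 0.0
```

```bash
cat >> h.py <<'E'
from scipy.spatial.transform import Rotation as Rn
def rel(x,y,z,yaw=None):
    "shift in tool axes (mm) and twist (deg) to a point / yaw from measured pose"
    o=robot.get_obs(); R=Rn.from_euler("xyz",o["ee_rot"]).as_matrix()
    print("pose",o["tool_pos"].round(4),np.degrees(o["ee_rot"]).round(2),"t",round(o["time"],2),"w",round(o["width"],4),"F",np.round(o["wrist_force"],1))
    Rt=Rn.from_euler("xyz",[np.pi,0,np.radians(yaw)]).as_matrix() if yaw is not None else R
    print("dmm",((np.array([x,y,z])-o["tool_pos"])@R*1000).round(1),"after-turn axes",((np.array([x,y,z])-o["tool_pos"])@Rt*1000).round(1),"twist",None if yaw is None else round(np.degrees(o["ee_rot"][2])-yaw,2))
E
python3 -c "
from h import *
rel(.5,-.0,.3,98)"
```

```text
pose [ 0.19   -0.516   0.2994] [-1.7999e+02 -5.0000e-02  8.8560e+01] t 0.95 w 0.0938 F [1.  0.2 0.5]
dmm [ 5.236e+02  2.970e+02 -2.000e-01] after-turn axes [467.8 378.8  -0.6] twist -9.44
```

Request:
carry_out([
  [0,[0,0,0],-1.44],
  [0,[41,25,0],0],
  [0,[41,25,0],0],
  [0,[41,25,0],0],
  [0,[41,25,0],0],
  [0,[41,25,0],0],
  [0,[41,25,0],0],
  [0,[41,25,0],0],
])

```text
time: 1.75
tool_pos: [0.3671, -0.2283, 0.2987]
ee_rot: [-3.141, -0.0, 1.562]
wrist_force: [0.8, -0.5, 0.6]
width: 0.094
finger_force: 0.0
```

Request:
carry_out([
  [0,[40,25,0],0],
  [0,[40,25,0],0],
  [0,[40,25,0],0],
  [0,[40,25,0],0],
  [0,[40,25,0],0],
  [0,[0,0,0],0],
  [0,[0,0,0],0],
])

```text
time: 2.45
tool_pos: [0.4928, -0.0302, 0.2983]
ee_rot: [-3.139, 0.0, 1.566]
wrist_force: [-0.6, -0.5, 0.3]
width: 0.0942
finger_force: 0.0
```

```bash
python3 - <<'E'
from h import *
rel(.491,.036,.064,98)
T=cal("wrist");im=robot.snapshot("wrist");cv2.imwrite("pics/w1.png",im)
print(T[0],T[1:3],T[3].round(3).tolist())
cv2.imwrite("pics/w1v.png",cv2.resize(im,(800,600),interpolation=cv2.INTER_CUBIC))
E
```

```text
pose [ 0.4928 -0.0302  0.2983] [-1.7987e+02  2.0000e-02  8.9700e+01] t 2.45 w 0.0942 F [-0.6 -0.5  0.3]
dmm [ 66.3  -1.6 234.3] after-turn axes [ 65.8   7.4 234.3] twist -8.3
317.755904183141 (258.2539846777423, 192.19809404035655) [[1.0, -0.005, -0.004, 0.494], [-0.006, -0.958, -0.288, 0.055], [-0.002, 0.288, -0.958, 0.464], [0.0, 0.0, 0.0, 1.0]]
```

View pics/w1v.png

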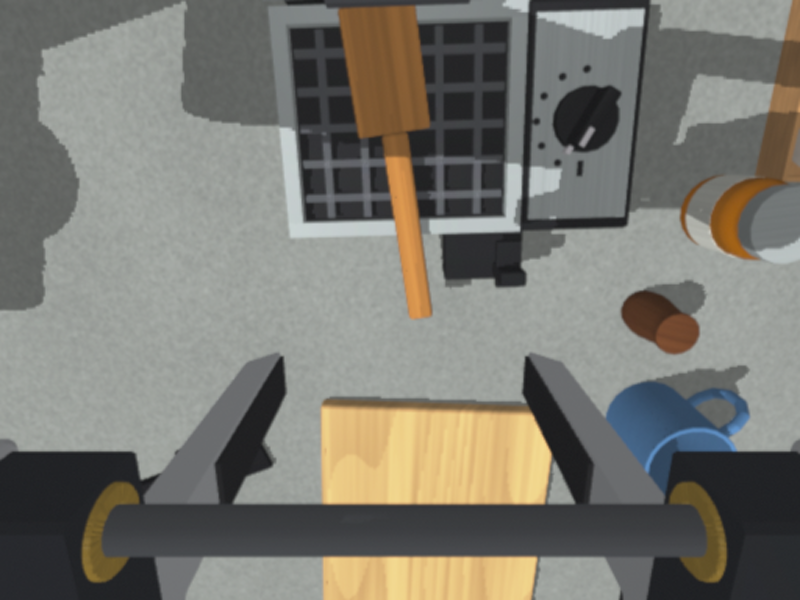

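The turner and machine show clearly: rim front corners at about (290,238) and (521,233), dial at (586,118), latch tab at (510,275), handle end at (420,317). The dial's pointer is already turned a little past the off bar.

```bash
python3 - <<'E'
from h import *
im=cv2.imread("pics/w1.png");c=cal("wrist");s=.64
def P(n,l,z): print(n,ray(c,np.array(l)*s,z)[:,:2].round(4).tolist())
P("rim FL,FR, L edge far",[(290,238),(521,233),(280,115)],.055)
P("deck FL FR RR",[(523,228),(628,227),(648,8)],.055)
P("disc c",[(586,119)],.067)
P("bar ends",[(612,92),(571,148)],.091)
P("offbar, d1..",[(579,168),(558,162),(541,145),(536,121),(543,96),(562,76),(587,69)],.055)
P("tab top corners",[(495,269),(523,269),(526,286),(498,286)],.093)
P("ledge front",[(444,279),(496,277)],.051)
hsv=cv2.cvtColor(im,cv2.COLOR_BGR2HSV)
m=cv2.inRange(hsv,(5,110,60),(22,255,255)); m[210:]=0; m[:,:210]=0; m[:,290:]=0
ys,xs=np.nonzero(m);W=ray(c,np.c_[xs,ys],.069)
for y0 in np.arange(-.08,.16,.02):
    k=abs(W[:,1]-y0)<.004
    if k.sum(): print(round(y0,2),W[k,0].min().round(4),W[k,0].max().round(4))
print(W[:,1].min())
E
```

```text
rim FL,FR, L edge far [[0.3981, -0.015], [0.5898, -0.0122], [0.3974, 0.081]]
deck FL FR RR [[0.5912, -0.008], [0.6777, -0.0078], [0.6726, 0.1525]]
disc c [[0.6307, 0.0757]]
bar ends [[0.6388, 0.092], [0.6135, 0.0548]]
offbar, d1.. [[0.6328, 0.0396], [0.6157, 0.0443], [0.6013, 0.0573], [0.5961, 0.0751], [0.6002, 0.0932], [0.6136, 0.1072], [0.632, 0.1119]]
tab top corners [[0.5626, -0.0336], [0.5841, -0.0338], [0.5872, -0.0473], [0.5655, -0.0472]]
ledge front [[0.527, -0.052], [0.5716, -0.0506]]
-0.08 0.4969 0.514
-0.06 0.4944 0.5126
-0.04 0.4907 0.5099
-0.02 0.4883 0.5073
0.0 0.4849 0.5047
0.02 0.4826 0.5022
0.04 0.4793 0.4998
0.06 0.4762 0.4963
0.08 0.4555 0.5116
0.1 0.4528 0.5092
0.12 0.4511 0.5056
0.14 0.4486 0.5034
-0.08041013582645917
```

Request:
carry_out([
  [0,[0,0,0],-8],
  [0,[36,3,20],0],
  [0,[36,3,30],0],
  [0,[0,0,40],0],
  [0,[0,0,40],0],
  [0,[0,0,30],0],
  [0,[0,0,20],0],
  [0,[0,0,0],0],
])

```text
time: 3.3
tool_pos: [0.4864, 0.0394, 0.1159]
ee_rot: [-3.134, -0.001, 1.701]
wrist_force: [-0.7, -0.3, -0.4]
width: 0.094
finger_force: 0.0
```

```bash
python3 -c "
from h import *
rel(.489,.042,.063,97.7)"
```

```text
pose [0.4864 0.0394 0.1159] [-1.7957e+02 -4.0000e-02  9.7440e+01] t 3.3 w 0.094 F [-0.7 -0.3 -0.4]
dmm [ 2.2  3.3 52.9] after-turn axes [ 2.2  3.  52.9] twist -0.26
```

Request:
carry_out([
  [0,[2,2,25],0],
  [0,[0,0,20],0],
  [0,[0,0,8],0],
  [0,[0,0,0],0],
  [120,[0,0,0],0],
  [255,[0,0,0],0],
  [255,[0,0,0],0],
  [255,[0,0,0],0],
])

```text
time: 4.1
tool_pos: [0.4915, 0.0434, 0.0672]
ee_rot: [3.14, 0.0, 1.704]
wrist_force: [-0.3, 0.0, -0.8]
width: 0.0656
finger_force: 0.0
```

Request:
carry_out([
  [255,[0,0,0],0],
  [255,[0,0,0],0],
  [255,[0,0,0],0],
])

```text
time: 4.4
tool_pos: [0.491, 0.0435, 0.0665]
ee_rot: [-3.142, 0.0, 1.705]
wrist_force: [1.2, 0.6, -0.4]
width: 0.0412
finger_force: 0.0
```

Request:
carry_out([
  [255,[0,-1,2],0],
  [255,[0,0,0],0],
  [255,[0,0,0],0],
  [255,[0,0,0],0],
  [255,[0,0,0],0],
  [255,[0,0,0],0],
])

```text
time: 5.0
tool_pos: [0.49, 0.0433, 0.0644]
ee_rot: [-3.141, 0.0, 1.704]
wrist_force: [0.2, -1.0, -0.7]
width: 0.0196
finger_force: 30.0
```

Request:
carry_out([
  [255,[0,0,-10],0],
  [255,[0,0,-30],0],
  [255,[0,0,-30],0],
  [255,[0,0,-30],0],
  [255,[-20,-2,-10],0],
  [255,[-40,-4,0],0],
  [255,[-40,-4,0],0],
  [255,[-40,-4,0],0],
])

```text
time: 5.8
tool_pos: [0.495, -0.0986, 0.1758]
ee_rot: [3.14, 0.001, 1.705]
wrist_force: [0.5, 0.3, -0.7]
width: 0.0197
finger_force: 30.0
```

Request:
carry_out([
  [255,[-40,-4,0],0],
  [255,[-40,-5,0],0],
  [255,[-40,-5,0],0],
  [255,[-40,-5,0],0],
  [255,[-40,-5,10],0],
  [255,[-40,-5,30],0],
  [255,[-20,0,30],0],
  [255,[0,0,0],0],
])

```text
time: 6.6
tool_pos: [0.4979, -0.3595, 0.0993]
ee_rot: [-3.135, -0.007, 1.701]
wrist_force: [0.1, 0.7, -0.6]
width: 0.0195
finger_force: 30.0
```

```bash
python3 -c "
from h import *
rel(.5,-.36,.029,97.7)"
```

```text
pose [ 0.4979 -0.3595  0.0993] [-179.62   -0.37   97.45] t 6.6 w 0.0195 F [ 0.1  0.7 -0.6]
dmm [-1.3  2.5 70.3] after-turn axes [-0.8  2.  70.3] twist -0.25
```

Request:
carry_out([
  [255,[0,0,30],0],
  [255,[0,0,25],0],
  [255,[0,0,8],0],
  [255,[0,0,3],0],
  [255,[0,0,2],0],
  [255,[0,0,0],0],
  [255,[0,0,0],0],
])

```text
time: 7.3
tool_pos: [0.5013, -0.3585, 0.038]
ee_rot: [3.14, 0.001, 1.705]
wrist_force: [-0.4, -0.7, 1.3]
width: 0.0196
finger_force: 30.0
```

Request:
carry_out([
  [255,[0,0,2],0],
  [255,[0,0,2],0],
  [255,[0,0,2],0],
  [255,[0,0,0],0],
  [255,[0,0,0],0],
])

```text
time: 7.8
tool_pos: [0.5012, -0.3594, 0.0323]
ee_rot: [3.14, 0.002, 1.704]
wrist_force: [-0.9, 0.2, 7.4]
width: 0.0195
finger_force: 32.7
```

Request:
carry_out([
  [200,[0,0,0],0],
  [150,[0,0,0],0],
  [100,[0,0,0],0],
  [50,[0,0,0],0],
  [0,[0,0,0],0],
  [0,[0,0,0],0],
  [0,[0,0,0],0],
  [0,[0,0,-5],0],
])

```text
time: 8.6
tool_pos: [0.5003, -0.3584, 0.035]
ee_rot: [-3.14, -0.001, 1.705]
wrist_force: [0.0, -0.5, -0.1]
width: 0.0724
finger_force: 0.0
```

Request:
carry_out([
  [0,[0,0,-20],0],
  [0,[0,0,-40],0],
  [0,[0,0,-40],0],
  [0,[0,0,-45],0],
  [0,[0,0,-40],0],
  [0,[0,0,-20],0],
  [0,[0,0,0],0],
])

```text
time: 9.3
tool_pos: [0.5012, -0.3597, 0.2444]
ee_rot: [3.138, 0.005, 1.704]
wrist_force: [1.0, 0.3, -0.7]
width: 0.0944
finger_force: 0.0
```

```bash
python3 - <<'E'
from h import *
rel(.493,-.01,.3,90)
a=cv2.resize(robot.snapshot("side")[50:330,120:400],(560,560),interpolation=cv2.INTER_CUBIC)
cv2.imwrite("pics/s2.png",a)
E
```

```text
pose [ 0.5012 -0.3597  0.2444] [179.81   0.29  97.62] t 9.3 w 0.0944 F [ 1.   0.3 -0.7]
dmm [347.4  38.5 -57.3] after-turn axes [349.7  -8.2 -55.6] twist 7.62
```

View pics/s2.png

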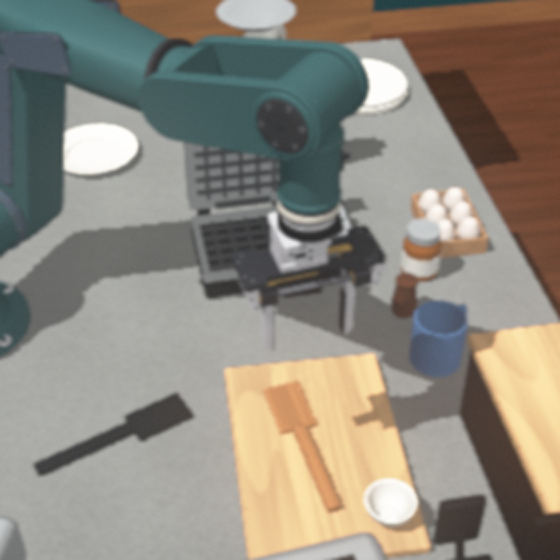

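The turner lies flat on the board, at about (305,445), well clear of the bowl. Now for the lid angle from the first top picture.

```bash
python3 - <<'E'
from h import *
im=robot.snapshot("top");c=cal("top");cv2.imwrite("pics/t2.png",cv2.resize(im[110:240,140:300],(800,650)))
old=cv2.imread("pics/top0.png")
for u in (253,265,277,290): print(u,[ray(c,[(u*.64,290*.64)],z)[0,:2].round(3).tolist() for z in (.055,.22,.24,.26)])
cv2.imwrite("pics/lid.png",cv2.resize(old[190:360,235:435],(680,578),interpolation=cv2.INTER_CUBIC))
E
```

```text
253 [[0.501, 0.224], [0.492, 0.193], [0.491, 0.189], [0.489, 0.185]]
265 [[0.502, 0.202], [0.492, 0.173], [0.491, 0.169], [0.49, 0.166]]
277 [[0.503, 0.18], [0.493, 0.153], [0.492, 0.15], [0.49, 0.147]]
290 [[0.503, 0.155], [0.493, 0.132], [0.492, 0.129], [0.491, 0.126]]
```

View pics/lid.png

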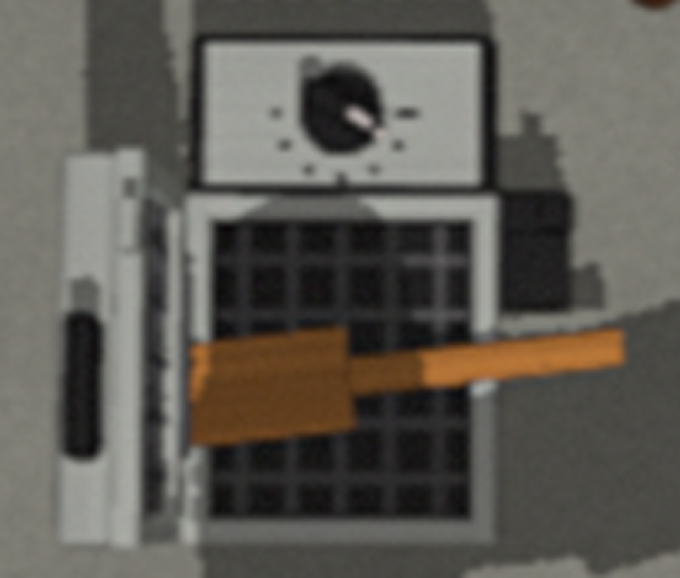

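Request:
carry_out([
  [255,[0,0,-40],7.6],
  [255,[20,-1,-40],0],
  [255,[40,-1,-15],0],
  [255,[45,-1,0],0],
  [255,[45,-1,0],0],
  [255,[45,-1,0],0],
  [255,[45,-1,0],0],
  [255,[45,-1,0],0],
])

```text
time: 10.2
tool_pos: [0.4922, -0.0719, 0.332]
ee_rot: [-3.135, -0.001, 1.571]
wrist_force: [1.0, 0.4, 0.0]
width: 0.0333
finger_force: 0.0
```

Request:
carry_out([
  [255,[45,0,0],0],
  [255,[45,0,0],0],
  [255,[45,0,0],0],
  [255,[45,0,0],0],
  [255,[45,0,0],0],
  [255,[45,0,0],0],
  [255,[40,0,0],0],
  [255,[0,0,0],0],
])

```text
time: 11.0
tool_pos: [0.4917, 0.2402, 0.3309]
ee_rot: [-3.134, 0.002, 1.578]
wrist_force: [-0.5, -0.9, -0.2]
width: 0.0
finger_force: 0.0
```

```bash
python3 -c "
from h import *
rel(.493,.235,.214,90)"
```

```text
pose [0.4917 0.2402 0.3309] [-1.7955e+02  9.0000e-02  9.0420e+01] t 11.0 w 0.0 F [-0.5 -0.9 -0.2]
dmm [ -5.    2.2 116.9] after-turn axes [ -5.2   1.3 116.9] twist 0.42
```

Request:
carry_out([
  [255,[-5,1,30],0],
  [255,[0,0,40],0],
  [255,[0,0,35],0],
  [255,[0,0,12],0],
  [255,[0,0,0],0],
  [255,[-10,0,0],0],
  [255,[-10,0,0],0],
  [255,[-10,0,0],0],
])

```text
time: 11.8
tool_pos: [0.4953, 0.2012, 0.2212]
ee_rot: [3.137, -0.003, 1.572]
wrist_force: [-0.7, 5.8, 4.3]
width: 0.0002
finger_force: 2.8
```

Request:
carry_out([
  [255,[-12,0,-1],0],
  [255,[-12,0,-1],0],
  [255,[-12,0,-2],0],
  [255,[-12,0,-2],0],
  [255,[-12,0,2],0],
  [255,[-12,0,4],0],
])

```text
time: 12.4
tool_pos: [0.4949, 0.1279, 0.2196]
ee_rot: [3.139, 0.001, 1.571]
wrist_force: [1.3, 1.5, 5.0]
width: 0.0005
finger_force: 2.0
```

Request:
carry_out([
  [255,[-10,0,5],0],
  [255,[-10,0,5],0],
  [255,[-10,0,6],0],
  [255,[-10,0,7],0],
  [255,[-10,0,8],0],
  [255,[-10,0,9],0],
  [255,[-10,0,9],0],
  [255,[-10,0,9],0],
])

```text
time: 13.2
tool_pos: [0.4934, 0.0489, 0.1587]
ee_rot: [-3.139, -0.001, 1.572]
wrist_force: [0.1, 1.0, 0.2]
width: 0.0008
finger_force: 0.5
```

Request:
carry_out([
  [255,[-6,0,10],0],
  [255,[-5,0,10],0],
  [255,[-4,0,10],0],
  [255,[-2,0,5],0],
  [255,[0,0,3],0],
  [255,[0,0,0],0],
])

```text
time: 13.8
tool_pos: [0.4941, 0.0324, 0.1222]
ee_rot: [-3.141, 0.0, 1.572]
wrist_force: [0.0, -0.6, -0.5]
width: 0.0004
finger_force: 0.0
```

```bash
python3 -c "
from h import *
rel(.493,.0715,.15,90)"
```

```text
pose [0.4941 0.0324 0.1222] [-1.7995e+02  1.0000e-02  9.0060e+01] t 13.8 w 0.0004 F [ 0.  -0.6 -0.5]
dmm [ 39.1  -1.1 -27.8] after-turn axes [ 39.1  -1.1 -27.8] twist 0.06
```

Request:
carry_out([
  [255,[0,0,2],0],
  [255,[0,0,2],0],
  [255,[0,0,2],0],
  [255,[0,0,0],0],
])

```text
time: 14.2
tool_pos: [0.495, 0.0321, 0.1177]
ee_rot: [3.14, 0.001, 1.572]
wrist_force: [-1.1, -2.5, 5.0]
width: 0.0004
finger_force: 2.4
```

Request:
carry_out([
  [255,[0,0,2],0],
  [255,[0,0,0],0],
  [255,[0,0,-15],0],
  [255,[20,0,-5],0],
  [255,[20,-1,0],0],
  [255,[0,0,0],0],
  [255,[0,0,10],0],
  [255,[0,0,4],0],
])

```text
time: 15.0
tool_pos: [0.4923, 0.0719, 0.1186]
ee_rot: [-3.139, 0.0, 1.572]
wrist_force: [-0.1, -0.2, -0.4]
width: 0.0004
finger_force: 0.0
```

Request:
carry_out([
  [255,[0,0,3],0],
  [255,[0,0,2],0],
  [255,[0,0,2],0],
  [255,[0,0,0],0],
])

```text
time: 15.4
tool_pos: [0.4931, 0.0717, 0.1141]
ee_rot: [-3.141, 0.001, 1.571]
wrist_force: [-2.7, -2.1, 4.3]
width: 0.0004
finger_force: 2.1
```

Request:
carry_out([
  [255,[0,0,2],0],
  [255,[0,0,2],0],
  [255,[0,0,2],0],
  [255,[0,0,0],0],
])

```text
time: 15.8
tool_pos: [0.4931, 0.0717, 0.1079]
ee_rot: [-3.141, 0.001, 1.571]
wrist_force: [-2.9, -0.9, 5.0]
width: 0.0005
finger_force: 2.2
```

Request:
carry_out([
  [255,[0,0,2],0],
  [255,[0,0,0],0],
  [255,[0,0,0],0],
])

```text
time: 16.1
tool_pos: [0.4935, 0.0715, 0.107]
ee_rot: [3.141, 0.002, 1.571]
wrist_force: [-4.0, -2.6, 8.9]
width: 0.0003
finger_force: 4.3
```

Request:
carry_out([
  [255,[0,0,2],0],
  [255,[0,0,0],0],
])

```text
time: 16.3
tool_pos: [0.4939, 0.0712, 0.1062]
ee_rot: [3.14, 0.002, 1.571]
wrist_force: [-5.8, -4.3, 11.8]
width: 0.0002
finger_force: 6.3
```

Request:
carry_out([
  [255,[0,0,2],0],
  [255,[0,0,0],0],
])

```text
time: 16.5
tool_pos: [0.4942, 0.0709, 0.1053]
ee_rot: [3.138, 0.003, 1.571]
wrist_force: [-8.3, -4.3, 16.9]
width: 0.0005
finger_force: 8.3
```

Request:
carry_out([
  [255,[0,0,-12],0],
  [255,[0,0,-10],0],
  [255,[25,0,0],0],
  [255,[20,0,0],0],
  [255,[0,0,8],0],
  [255,[0,0,6],0],
  [255,[0,0,4],0],
  [255,[0,0,0],0],
])

```text
time: 17.3
tool_pos: [0.4937, 0.117, 0.1081]
ee_rot: [3.14, -0.001, 1.571]
wrist_force: [-4.2, 0.5, 12.0]
width: 0.0001
finger_force: 6.0
```

Request:
carry_out([
  [255,[0,0,2],0],
  [255,[0,0,2],0],
  [255,[0,0,0],0],
])

```text
time: 17.6
tool_pos: [0.4942, 0.1168, 0.1074]
ee_rot: [3.138, -0.0, 1.571]
wrist_force: [-9.4, -1.6, 24.8]
width: 0.0006
finger_force: 12.2
```

Request:
carry_out([
  [255,[0,0,-15],0],
  [255,[-20,0,-10],0],
  [255,[-40,0,0],0],
  [255,[-40,0,0],0],
  [255,[0,0,10],0],
  [255,[0,0,7],0],
  [255,[0,0,4],0],
  [255,[0,0,0],0],
])

```text
time: 18.4
tool_pos: [0.4935, 0.0165, 0.1058]
ee_rot: [3.141, 0.003, 1.573]
wrist_force: [-1.2, -4.8, 5.0]
width: 0.0004
finger_force: 2.3
```

Request:
carry_out([
  [255,[0,0,2],0],
  [255,[0,0,2],0],
  [255,[0,0,0],0],
])

```text
time: 18.7
tool_pos: [0.4943, 0.0163, 0.1037]
ee_rot: [3.139, 0.005, 1.573]
wrist_force: [-3.1, -4.7, 10.5]
width: 0.0005
finger_force: 5.0
```

Request:
carry_out([
  [255,[0,0,2],0],
  [255,[0,0,2],0],
  [255,[0,0,0],0],
])

```text
time: 19.0
tool_pos: [0.4949, 0.0158, 0.1011]
ee_rot: [3.137, 0.006, 1.573]
wrist_force: [-3.3, -6.8, 14.5]
width: 0.0002
finger_force: 7.4
```

Request:
carry_out([
  [255,[0,0,2],0],
  [255,[0,0,0],0],
  [255,[0,0,0],0],
])

```text
time: 19.3
tool_pos: [0.4953, 0.0156, 0.1]
ee_rot: [3.136, 0.006, 1.573]
wrist_force: [-3.9, -7.5, 16.5]
width: 0.0005
finger_force: 8.4
```

Request:
carry_out([
  [255,[0,0,-30],0],
  [255,[-10,0,-40],0],
  [255,[-30,0,-40],0],
  [255,[-40,0,-40],0],
  [255,[-40,0,-40],0],
  [255,[-40,0,-10],0],
  [255,[-40,0,0],0],
  [255,[0,0,0],0],
])

```text
time: 20.1
tool_pos: [0.4937, -0.1761, 0.2854]
ee_rot: [-3.141, 0.001, 1.568]
wrist_force: [0.5, 1.1, 0.5]
width: 0.0003
finger_force: 0.0
```

```bash
python3 - <<'E'
from h import *
rel(.493,.0715,.15,90)
im=robot.snapshot("wrist");cv2.imwrite("pics/w3.png",im);c=cal("wrist");print(c[3].round(3).tolist())
a=cv2.resize(robot.snapshot("side")[80:220,200:310],(440,560),interpolation=cv2.INTER_CUBIC)
cv2.imwrite("pics/v3.png",np.hstack([cv2.resize(im[0:300,150:480],(616,560),interpolation=cv2.INTER_CUBIC)[:, :360],a]) if 0 else cv2.resize(im,(800,600),interpolation=cv2.INTER_CUBIC))
cv2.imwrite("pics/s3.png",a)
E
```

```text
pose [ 0.4937 -0.1761  0.2854] [-1.7994e+02  5.0000e-02  8.9850e+01] t 20.1 w 0.0003 F [0.5 1.1 0.5]
dmm [247.8  -1.3 135.2] after-turn axes [247.6  -0.7 135.4] twist -0.15
[[1.0, -0.001, -0.001, 0.494], [-0.001, -0.958, -0.287, -0.089], [-0.001, 0.287, -0.958, 0.451], [0.0, 0.0, 0.0, 1.0]]
```

View pics/v3.png

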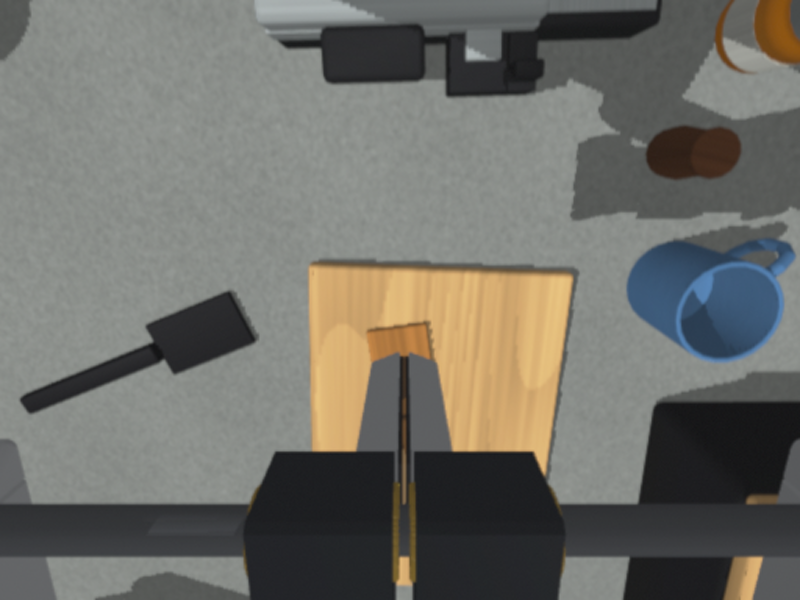

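The lid is down: handle at (373,53), lip at (482,48), latch tab at (525,70), still open. I check the seating from the side camera.

View pics/s3.png

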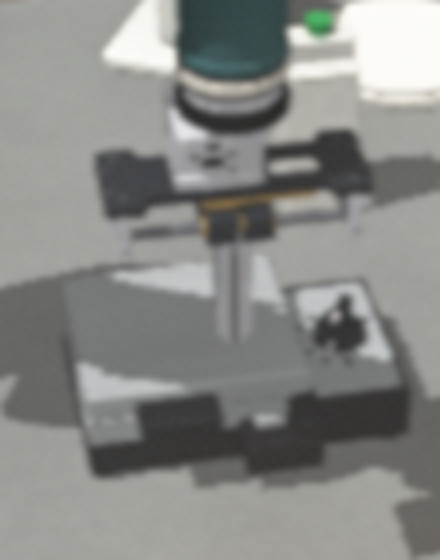

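Request:
carry_out([
  [255,[40,0,0],0],
  [255,[45,0,0],0],
  [255,[45,0,10],0],
  [255,[45,0,20],0],
  [255,[45,0,20],0],
  [255,[45,0,20],0],
  [255,[40,0,30],0],
  [255,[0,0,40],0],
])

```text
time: 21.0
tool_pos: [0.4926, 0.1386, 0.1466]
ee_rot: [3.138, -0.003, 1.581]
wrist_force: [-0.4, -0.5, -0.4]
width: 0.0009
finger_force: 0.0
```

Request:
carry_out([
  [255,[0,0,15],0],
  [255,[0,0,8],0],
  [255,[0,0,2],0],
  [255,[0,0,0],0],
  [255,[0,0,0],0],
  [255,[0,0,0],0],
])

```text
time: 21.6
tool_pos: [0.4941, 0.1316, 0.1228]
ee_rot: [3.139, -0.0, 1.571]
wrist_force: [-0.9, 0.8, -0.5]
width: -0.0
finger_force: 0.0
```

Request:
carry_out([
  [255,[0,0,6],0],
  [255,[0,0,4],0],
  [255,[0,0,2],0],
  [255,[0,0,0],0],
  [255,[0,0,0],0],
])

```text
time: 22.1
tool_pos: [0.4932, 0.1316, 0.1092]
ee_rot: [-3.141, 0.0, 1.572]
wrist_force: [-0.4, 0.0, -0.1]
width: 0.0006
finger_force: 0.0
```

Request:
carry_out([
  [255,[0,0,2],0],
  [255,[0,0,0],0],
  [255,[0,0,0],0],
])

```text
time: 22.4
tool_pos: [0.4935, 0.1316, 0.1088]
ee_rot: [3.14, 0.0, 1.572]
wrist_force: [-2.2, -0.6, 6.3]
width: 0.0005
finger_force: 3.1
```

Request:
carry_out([
  [255,[0,0,2],0],
  [255,[0,0,0],0],
  [255,[0,0,0],0],
])

```text
time: 22.7
tool_pos: [0.4938, 0.1315, 0.1087]
ee_rot: [3.139, 0.0, 1.572]
wrist_force: [-5.3, -1.3, 13.9]
width: 0.0004
finger_force: 6.4
```

Request:
carry_out([
  [255,[0,0,-14],0],
  [255,[-40,0,0],0],
  [255,[-40,0,0],0],
  [255,[-32,0,0],0],
  [255,[0,0,4],0],
  [255,[0,0,4],0],
  [255,[0,0,0],0],
  [255,[0,0,0],0],
])

```text
time: 23.5
tool_pos: [0.4932, 0.0207, 0.111]
ee_rot: [-3.141, -0.0, 1.573]
wrist_force: [0.3, -0.9, -0.7]
width: 0.0005
finger_force: 0.0
```

Request:
carry_out([
  [255,[0,0,2],0],
  [255,[0,0,0],0],
  [255,[0,0,0],0],
])

```text
time: 23.8
tool_pos: [0.4934, 0.0201, 0.1093]
ee_rot: [-3.142, 0.0, 1.573]
wrist_force: [-0.2, -0.5, -0.3]
width: 0.0007
finger_force: 0.0
```

Request:
carry_out([
  [255,[0,0,2],0],
  [255,[0,0,0],0],
  [255,[0,0,0],0],
])

```text
time: 24.1
tool_pos: [0.4936, 0.0197, 0.1076]
ee_rot: [3.141, -0.0, 1.572]
wrist_force: [0.9, 0.5, 0.5]
width: 0.0006
finger_force: 0.4
```

Request:
carry_out([
  [255,[0,0,-40],0],
  [255,[0,0,-40],0],
  [255,[-20,37,0],0],
  [255,[-20,37,0],0],
  [255,[-20,37,0],0],
  [255,[0,0,0],0],
  [255,[0,0,0],0],
])

```text
time: 24.8
tool_pos: [0.6042, -0.0406, 0.1858]
ee_rot: [-3.139, -0.001, 1.571]
wrist_force: [0.3, 0.1, -0.3]
width: 0.0008
finger_force: 0.0
```

```bash
python3 - <<'E'
from h import *
rel(.605,-.040,.084,90)
im=robot.snapshot("wrist");c=cal("wrist");cv2.imwrite("pics/w4.png",im)
im=robot.snapshot("top");c=cal("top")
uv=proj(c,[[.575,-.04,.093]])[0];print(uv)
x,y=uv.astype(int);cv2.imwrite("pics/t4.png",cv2.resize(im[y-45:y+45,x-60:x+60],(800,600),interpolation=cv2.INTER_CUBIC))
E
```

```text
pose [ 0.6042 -0.0406  0.1858] [-1.7983e+02 -4.0000e-02  9.0000e+01] t 24.8 w 0.0008 F [ 0.3  0.1 -0.3]
dmm [  0.6   1.1 101.8] after-turn axes [  0.6   0.8 101.8] twist -0.0
[253.421571   161.52047556]
```

Request:
carry_out([
  [255,[0,3,40],0],
  [255,[0,0,35],0],
  [255,[0,0,15],0],
  [255,[0,0,8],0],
  [255,[0,0,2],0],
  [255,[0,0,0],0],
])

```text
time: 25.5
tool_pos: [0.6082, -0.0402, 0.0891]
ee_rot: [3.139, 0.001, 1.572]
wrist_force: [0.8, -0.6, -0.1]
width: 0.0005
finger_force: 0.0
```

Request:
carry_out([
  [255,[0,-8,0],0],
  [255,[0,-5,0],0],
  [255,[0,-5,0],0],
  [255,[0,-4,0],0],
  [255,[0,0,0],0],
])

```text
time: 26.0
tool_pos: [0.5853, -0.0404, 0.0881]
ee_rot: [3.14, 0.0, 1.572]
wrist_force: [1.5, -0.5, 1.1]
width: 0.0006
finger_force: 0.7
```

Request:
carry_out([
  [255,[0,-5,0],0],
  [255,[0,-4,0],0],
  [255,[0,-3,0],0],
  [255,[0,0,0],0],
])

```text
time: 26.4
tool_pos: [0.5737, -0.0404, 0.0874]
ee_rot: [3.14, 0.0, 1.572]
wrist_force: [4.5, -0.3, 1.4]
width: 0.0005
finger_force: 1.8
```

Request:
carry_out([
  [255,[0,-3,0],0],
  [255,[0,-2,0],0],
  [255,[0,0,0],0],
])

```text
time: 26.7
tool_pos: [0.5731, -0.0404, 0.0877]
ee_rot: [3.13, 0.0, 1.572]
wrist_force: [14.3, -0.4, -5.5]
width: 0.0005
finger_force: 7.2
```

Request:
carry_out([
  [255,[0,-3,0],0],
  [255,[0,0,0],0],
  [255,[0,0,0],0],
])

```text
time: 27.0
tool_pos: [0.5728, -0.0404, 0.0879]
ee_rot: [3.124, 0.0, 1.572]
wrist_force: [20.5, -0.9, -9.8]
width: 0.0006
finger_force: 10.3
```

Request:
carry_out([
  [255,[0,20,0],0],
  [255,[0,5,-10],0],
  [255,[0,0,-40],0],
  [255,[0,0,-45],0],
  [255,[-40,0,-45],0],
  [255,[-45,-10,0],0],
  [255,[0,0,0],0],
  [255,[0,0,0],0],
])

```text
time: 27.8
tool_pos: [0.5792, -0.1189, 0.2194]
ee_rot: [-3.139, -0.001, 1.57]
wrist_force: [0.5, 0.3, 0.7]
width: 0.0006
finger_force: 0.0
```

```bash
python3 - <<'E'
from h import *
rel(.6315,.0755,.15,90)
im=robot.snapshot("wrist");c=cal("wrist");cv2.imwrite("pics/w5.png",im);np.save("c5.npy",np.array([c[0],c[1],c[2],*c[3].ravel()]))
print(proj(c,[[.631,.0755,.079],[.547,-.04,.093]]))
cv2.imwrite("pics/w5v.png",cv2.resize(im[0:225,180:480],(800,600),interpolation=cv2.INTER_CUBIC))
E
```

```text
pose [ 0.5792 -0.1189  0.2194] [-1.7986e+02 -7.0000e-02  8.9930e+01] t 27.8 w 0.0006 F [0.5 0.3 0.7]
dmm [194.4  52.3  69.5] after-turn axes [194.4  52.3  69.4] twist -0.07
[[321.13891771 -40.6673467 ]
 [221.97910663 104.90605433]]
```

View pics/w5v.png

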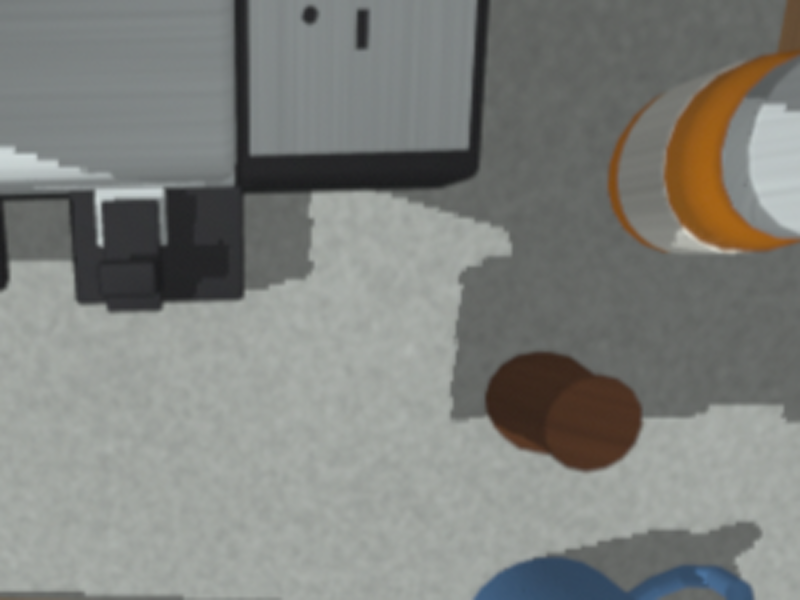

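The latch hook at (133,225) lies over the steel lip at (95–167,215), so it is across and against its stop. Next is the dial.

Request:
carry_out([
  [147,[30,12,-20],0],
  [147,[35,15,-20],0],
  [147,[40,15,-10],0],
  [147,[14,10,0],0],
  [147,[0,0,0],0],
  [147,[0,0,0],0],
])

```text
time: 28.45
tool_pos: [0.6316, 0.0007, 0.2679]
ee_rot: [-3.138, 0.001, 1.573]
wrist_force: [0.2, -0.5, -0.1]
width: 0.0395
finger_force: 0.0
```

```bash
python3 - <<'E'
from h import *
rel(.6315,.0755,.15,60)
c=cal("wrist");im=robot.snapshot("wrist");cv2.imwrite("pics/w6.png",im);print(robot.get_obs()["width"])
u,v=proj(c,[[.631,.0755,.067]])[0].astype(int);print(u,v)
x0,y0=u-60,max(v-60,0);cr=im[y0:y0+120,x0:x0+120]
cv2.imwrite("pics/w6v.png",cv2.resize(cr,(600,600),interpolation=cv2.INTER_CUBIC));print(x0,y0)
E
```

```text
pose [0.6316 0.0007 0.2679] [-1.7979e+02  4.0000e-02  9.0110e+01] t 28.45 w 0.0395 F [ 0.2 -0.5 -0.1]
dmm [ 74.9   0.5 117.9] after-turn axes [ 64.7 -37.5 117.9] twist 30.11
0.039775687358757375
258 105
198 45
```

View pics/w6v.png

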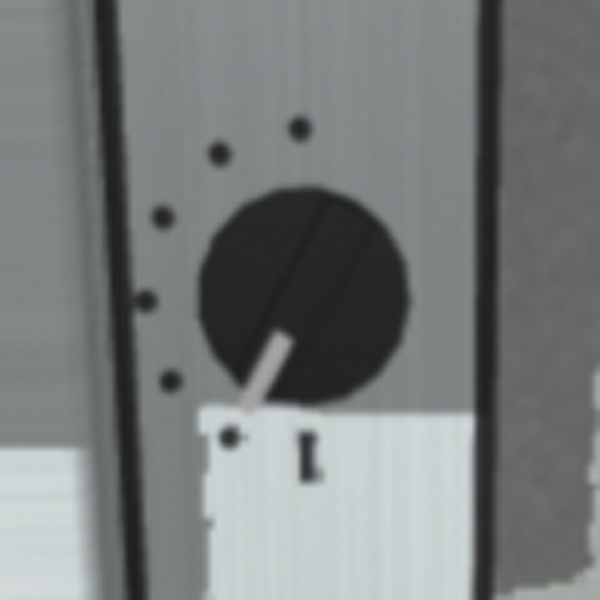

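The pointer (white line from (287,335) to (250,405)) sits at the first dot, (230,437); the third dot is at (146,300).

```bash
python3 - <<'E'
from h import *
c=cal("wrist")
P=lambda l,z: ray(c,np.array(l)/5+[198,45],z)[:,:2].round(4)
d=P([(230,437),(171,381),(146,300),(163,217),(220,154),(300,129)],.055);print(d.tolist(),"ctr",((P([(308,455)],.055)+d[5])/2))
print("disc",P([(304,294)],.065))
w=P([(287,335),(250,405)],.091);print(w,np.degrees(np.arctan2(*(w[0]-w[1])[::-1])))
e=P([(330,200),(378,235)],.091);print(e)
x=np.array([.631,.0755]);rel(*e.mean(0)*.5+w[1]*.5,.084,60)
rel(.6315,.0755,.084,60)
E
```

```text
[[0.6142, 0.0443], [0.6005, 0.0572], [0.5952, 0.0754], [0.5996, 0.0936], [0.6127, 0.1071], [0.6307, 0.1123]] ctr [[0.63165 0.0762 ]]
disc [[0.6316 0.077 ]]
[[0.6281 0.0693]
 [0.6202 0.0548]] 61.41723283043473
[[0.637  0.0961]
 [0.6469 0.0893]]
pose [ 6.315e-01 -1.000e-04  2.682e-01] [-1.7981e+02  3.0000e-02  9.0030e+01] t 28.5 w 0.0398 F [-1.3 -0.3  0.2]
dmm [ 73.9   0.2 184.1] after-turn axes [ 63.7 -37.3 184.2] twist 30.03
pose [ 6.315e-01 -1.000e-04  2.682e-01] [-1.7981e+02  3.0000e-02  9.0030e+01] t 28.5 w 0.0398 F [-1.3 -0.3  0.2]
dmm [ 75.7   0.6 184.1] after-turn axes [ 65.4 -37.8 184.2] twist 30.03
```

Request:
carry_out([
  [147,[38,0,30],0],
  [147,[38,0,30],0],
  [147,[0,0,20],8],
  [147,[0,0,15],8],
  [147,[0,0,5],8],
  [147,[0,0,0],5.5],
  [147,[0,0,0],0],
  [147,[0,0,0],0],
])

```text
time: 29.3
tool_pos: [0.6319, 0.0752, 0.1695]
ee_rot: [-3.141, 0.001, 1.057]
wrist_force: [-0.0, -0.2, -0.1]
width: 0.0397
finger_force: 0.0
```

```bash
python3 -c "
from h import *
rel(.6316,.0762,.085,60.6)"
```

```text
pose [0.6319 0.0752 0.1695] [-1.7998e+02  4.0000e-02  6.0570e+01] t 29.3 w 0.0397 F [-0.  -0.2 -0.1]
dmm [ 0.8 -0.7 84.5] after-turn axes [ 0.7 -0.8 84.5] twist -0.03
```

Request:
carry_out([
  [147,[1,-1,30],0],
  [147,[0,0,30],0],
  [147,[0,0,15],0],
  [147,[0,0,8],0],
  [147,[0,0,2],0],
  [147,[0,0,0],0],
  [147,[0,0,0],0],
])

```text
time: 30.0
tool_pos: [0.633, 0.0779, 0.0865]
ee_rot: [3.139, -0.002, 1.057]
wrist_force: [-0.2, 0.3, -0.5]
width: 0.0397
finger_force: 0.0
```

Request:
carry_out([
  [255,[0,0,0],0],
  [255,[0,0,0],0],
  [255,[0,0,0],0],
  [255,[0,0,0],0],
  [255,[0,0,0],0],
  [255,[0,0,0],0],
  [255,[0,0,0],0],
])

```text
time: 30.7
tool_pos: [0.6315, 0.0783, 0.085]
ee_rot: [-3.141, -0.0, 1.057]
wrist_force: [-2.7, 1.8, 3.5]
width: 0.0121
finger_force: 30.0
```

Request:
carry_out([
  [255,[0,0,0],5],
  [255,[0,0,0],5],
  [255,[0,0,0],5],
  [255,[0,0,0],5],
  [255,[0,0,0],5],
  [255,[0,0,0],5],
  [255,[0,0,0],0],
  [255,[0,0,0],0],
])

```text
time: 31.5
tool_pos: [0.632, 0.0778, 0.085]
ee_rot: [3.141, -0.0, 0.535]
wrist_force: [-2.7, 0.1, 3.6]
width: 0.0116
finger_force: 30.0
```

Request:
carry_out([
  [255,[0,0,0],5],
  [255,[0,0,0],5],
  [255,[0,0,0],5],
  [255,[0,0,0],5],
  [255,[0,0,0],5],
  [255,[0,0,0],5],
  [255,[0,0,0],0],
  [255,[0,0,0],0],
])

```text
time: 32.3
tool_pos: [0.6322, 0.077, 0.085]
ee_rot: [3.14, -0.001, 0.012]
wrist_force: [-0.8, -2.9, 3.8]
width: 0.0115
finger_force: 30.0
```

Request:
carry_out([
  [147,[0,0,0],0],
  [147,[0,0,0],0],
  [147,[0,0,0],0],
  [147,[0,0,0],0],
  [147,[0,0,0],0],
  [147,[0,0,-10],0],
  [147,[0,0,-40],0],
  [147,[0,0,-45],0],
])

```text
time: 33.1
tool_pos: [0.6307, 0.0779, 0.1791]
ee_rot: [3.141, 0.005, 0.01]
wrist_force: [0.4, 0.7, -0.4]
width: 0.0399
finger_force: 0.0
```

Request:
carry_out([
  [147,[-30,0,-40],-8],
  [147,[-40,0,-20],-8],
  [147,[-40,0,-10],-8],
  [147,[-40,0,0],-8],
  [147,[-40,0,0],-8],
  [147,[-30,0,0],0],
  [147,[0,0,0],0],
])

```text
time: 33.8
tool_pos: [0.4294, 0.0013, 0.2515]
ee_rot: [3.139, -0.002, 0.705]
wrist_force: [-0.9, 1.0, -0.2]
width: 0.0398
finger_force: 0.0
```

```bash
python3 - <<'E'
from h import *
rel(.6316,.0762,.085,90)
c=cal("top");im=robot.snapshot("top")
cv2.imwrite("pics/t7.png",cv2.resize(im[100:260,130:450],(800,400),interpolation=cv2.INTER_CUBIC))
E
```

```text
pose [0.4294 0.0013 0.2515] [ 1.7983e+02 -9.0000e-02  4.0400e+01] t 33.8 w 0.0398 F [-0.9  1.  -0.2]
dmm [202.3  73.5 167.1] after-turn axes [ 74.9 202.2 166.5] twist -49.6
```

View pics/t7.png

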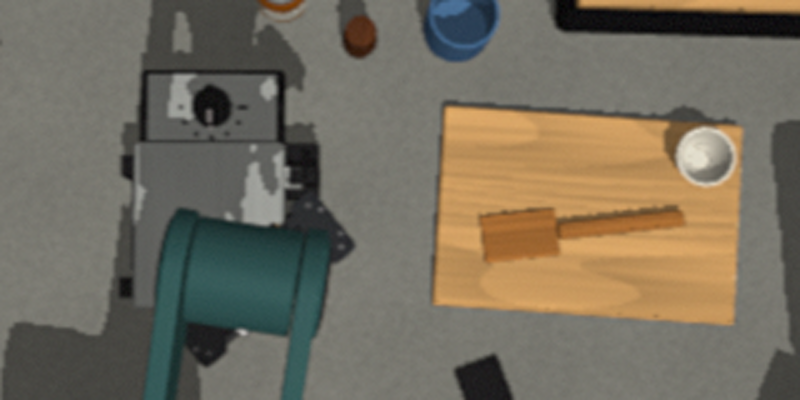

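The pointer at (209,116) faces the third dot at (210,137), the lid is shut and latched, and the turner lies on the board with the bowl untouched. I'm handing the job in.

```bash
python3 -c "
from bench import robot
print(robot.close_job())"
```

```text
the job is handed in; nothing more can be done
None
```

The job is handed in at about 34 s: the turner is flat on the board, the lid is shut and pressed down until it met its stop at the rear, the latch is across over the lip, and the dial is on the third dot; the hand-in gave no verdict.

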